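# Pulse the yellow tube mixer with its jog lever

### The arm

A 6-joint arm with a two-finger parallel gripper is mounted at the origin on the work surface. World frame = base frame: x ahead of the robot, y to its left, z up, the work surface at z = 0. Lengths are in mm, angles in degrees, forces in N, time in s.
With the tool pointing down it reaches from about 350 to 850 mm from the base axis. Payload 8.1 kg.
Tool frame: the origin (TCP) lies between the finger pads; the fingertips stand 22 mm ahead of it and the grasp point (between the pads) lies 3 mm ahead of it; z points along the fingers, y is the line along which they close (so a half turn about z gives the same grasp; the last joint's range is limited). The gripper opens to 85 mm and grips with 20 to 120 N. Pads are 22 mm wide; open, the fingers measure 114 mm over their backs; the gripper's body (76 mm by 85 mm) begins 54 mm behind the grasp point. The pads swing forward as they close: fully open they stand 13 mm farther back than shut.
Start: joints at [61.914, 7.471, 85.268, -0, 87.261, -4.893], TCP at [236.28, 551.522, 223.392] pointing down, gripper open.
Joint ranges: [-169.43, 169.43], [-51.17, 129.36], [1.28, 143.12], [-76.62, 256.62], [0, 156.53], [-152.29, 152.29]. Speed limits (degrees/s): [136.94, 136.94, 159.86, 180, 180, 180].

### API

Orientations are given as [roll, pitch, yaw] about the fixed x, y, z axes, in that order (R = Rz(yaw) Ry(pitch) Rx(roll)).
In Python, from bench import r, vision gives the robot as it stands.
- The arm moves only by the tool step_arm, never from a script. Its argument "targets" is a list that holds one entry, the list of rows, each a list of 6 numbers: the shift along the world's x, y, z in mm, then the turn, a rotation vector about the world's x, y, z in rad. In form: [[[x, y, z, rx, ry, rz], ...]]. A call has 1 to 12 rows; each row is the pose to reach, as a shift and turn from the pose commanded when the call began; what a row does not reach only later rows make up. A row lasts 1/12 s, in which the tool goes at most 41.7 mm and 7.16 degrees, less where a joint would pass 70% of its speed; a pose out of reach is approached as far as the arm can. A call with a gripper value outside its range is refused whole. "fingers" is the gripper's target within -1 to 1 (shut at 1, half-way at 0, fully open at -1), set as the call begins (left out, the last holds). The fingers move at their own pace and stop on an object; "newtons" is the grip in N (left out, the last holds). Time passes only in rows, so rows that repeat a pose let the fingers close. It gives the time, the measured TCP pose, the force, the opening and the grip force at its end, in the units of the state.
- r.sense(): the state, without advancing time (a new reading comes with each control period).
- vision.snapshot(name): name is "side" or "top" or "wrist"; returns a dict with "img" (384x512x3 uint8, blue, green, red), "mtx" (3x3 intrinsics, pixels), "eye" and "attitude" of the camera in the world. Camera axes: x right, y up, looking along -z (the intrinsics and any distortion apply to the point x, -y, -z); pixel columns grow to the right and rows downward; lengths in mm; the calibration is good to about 2 mm. A picture is of the moment at which its call begins. There is no depth.
- r.hand_in(): hands the job in; it is judged then, once.
The state is a dict: "time": time; "joint_pos": joint angles; "qd": joint speeds; "joint_efforts": joint torques, N m; "tool_pos": TCP position; "tcp_rot": TCP orientation; "ft_force": force on the tool from outside, world axes, zero at the start; "wrist_torque": the same for the moment, N m; "finger_gap": finger opening in mm; "grip_force": force on a finger pad.
Only numpy, scipy, OpenCV 4.12 (cv2) and the standard library are available. Lean on these libraries where they do the work, as an engineer would, in place of code of your own. Each camera call takes 0.05 s, during which the arm holds its last target. There are 200 camera calls.

### The job

Give the tubes in the yellow mixer a short pulse: tilt the yellow mixer's jog lever well over (about 25 degrees) towards the green dot beside it, hold it there for a good second, then let it come back upright and leave it free. Do not tip it towards the red dot, and leave the grey mixer's lever alone.

Things in the scene. Friction and masses are not known exactly. Their poses are not given: they have to be found in the camera images.
- mixer: Yellow bench mixer with orange tube block, fixed: 190 (x) by 150 (y) mm, flat deck 55 mm above the bench. Origin: middle of its underside, at bench height. x points from the front (dark display, lever) to the tube block (x 5 to 90 mm, y -42 to 42 mm, 111 mm high with tubes); y is the line along which the lever tilts. Above the deck nothing but the lever stands within 50 mm of its stem.
- jog (a joint): Lever of the yellow mixer: 8 mm steel stem, black ball knob 28 mm across. Pivot at x = -50 mm, y = 0 of the mixer, 55 mm above the bench; ball centre 85 mm above the pivot (140 above the bench). Value: tilt in rad, 0 = upright, positive = leaning to mixer +y, stops at +-0.6. A spring (0.5 N m/rad, 2.6 N at the ball for 25 degrees) brings it upright in half a second when let go, without overswing.
- green_dot: Flat green dot, 26 mm across, 2 mm high, on the deck of the yellow mixer, 56 mm to one side of the lever, at +y or -y of the mixer; a red dot lies equally far on the other side. Origin at the middle of its underside. The side changes from run to run.
- grey_jog (a joint): The jog lever of the other mixer, which has the same shape and lever but a grey housing and a blue tube block (and a green and a red dot of its own) and stands to the left or right of the yellow one. Tilt in rad, 0 = upright. To be left alone.
There are look-alikes about, which are no part of the job. There is more than one size of the mixer; the job needs the middle-sized.

How it is judged (in metres and radians):
On the way:
1. the yellow mixer's lever is tilted at least 0.30 rad towards the green dot and held there for 0.7 s (((y of green_dot in the frame of mixer above 0 m and value of joint jog above 0.3 rad) or (y of green_dot in the frame of mixer below 0 m and value of joint jog below -0.3 rad))), for 0.7 s.
At the end, for the whole second after the job is handed in: The yellow mixer's lever has been held at least 0.30 rad (17 degrees) towards the green dot for 0.7 s, and is back upright within 0.08 rad, at rest and free; the grey mixer's lever is upright within 0.08 rad (value of joint jog between -0.08 and 0.08 rad and velocity of joint jog between -0.1 and 0.1 rad/s and value of joint grey_jog between -0.08 and 0.08 rad); the robot touches nothing.
It fails at once if the yellow mixer's lever is tilted more than 0.2 rad towards the red dot ((y of green_dot in the frame of mixer above 0 m and value of joint jog below -0.2 rad) or (y of green_dot in the frame of mixer below 0 m and value of joint jog above 0.2 rad)).
It fails at once if the grey mixer's lever is tilted more than 0.15 rad (value of joint grey_jog above 0.15 rad or value of joint grey_jog below -0.15 rad).
It also fails if it takes over 32 s, if anything falls off the work surface, if the arm or the gripper's body presses on something with over 40 N, if the wrist force passes 120 N, or if a joint passes its speed limit or range.

## Working session

There is one attempt and no reset: what is moved stays moved. The work goes in short steps, Python scripts to look and compute and a tool call to move; the robot and the scene stay as the last step left them, time stands still between calls to the robot, and variables do not carry over. Pictures are saved under pics/ and viewed, at most 10 in all, crops included, and the job is handed in when it is done.

Besides the shell and the picture viewer there is one more tool, called after ">>>" in YAML: its name, and indented under it one key for each argument. step_arm: Moves the arm, as the interface text tells. Its arguments: {"type":"object","properties":{"targets":{"type":"array"},"fingers":{"type":"number"},"newtons":{"type":"number"}},"required":["targets"]}

```bash
mkdir -p pics; python3 - <<'E'
from bench import r, vision
import cv2,numpy as np
for n in("top","side"):
    s=vision.snapshot(n); cv2.imwrite(f"pics/{n}0.png",s["img"]); print(n,{k:v for k,v in s.items() if k!="img"})
print(r.sense())
E
```

```text
top {'mtx': array([[436.24865706,   0.        , 257.49471735],
       [  0.        , 436.24865706, 190.05907486],
       [  0.        ,   0.        ,   1.        ]]), 'eye': array([ 305.63555665,  -38.86964304, 1153.09655176]), 'attitude': array([ 10.67349115,   0.26126639, -90.28287102])}
side {'mtx': array([[404.1218136 ,   0.        , 251.31687483],
       [  0.        , 404.1218136 , 187.25242791],
       [  0.        ,   0.        ,   1.        ]]), 'eye': array([ 359.1954096 , -883.47067019,  838.67854205]), 'attitude': array([47.92215552, -0.54391719, -8.91172614])}
{'time': 0.1, 'joint_pos': array([ 6.19144725e+01,  7.51072474e+00,  8.53239128e+01,  7.72984027e-04,
        8.72623385e+01, -4.89438184e+00]), 'qd': array([-0.0705857 , -0.12291258, -0.09168577,  0.1474527 ,  0.03313581,
       -0.02851069]), 'joint_efforts': array([ 1.13033664e-03, -5.70957220e+01, -5.01938653e+01, -1.35002188e-04,
        8.25713680e-03,  2.98205543e-05]), 'tool_pos': array([236.02284824, 551.06462958, 222.44157035]), 'tcp_rot': array([-1.79903443e+02, -9.04313630e-03,  1.56808809e+02]), 'ft_force': array([-0.15021247,  0.4670247 , -0.51719584]), 'wrist_torque': array([ 0.03271193, -0.02118679,  0.01341866]), 'grip_force': 0.0, 'finger_gap': 85.59994761856122}
```

View pics/top0.png

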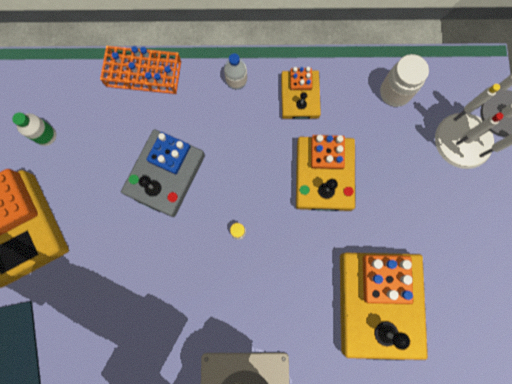

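View pics/side0.png

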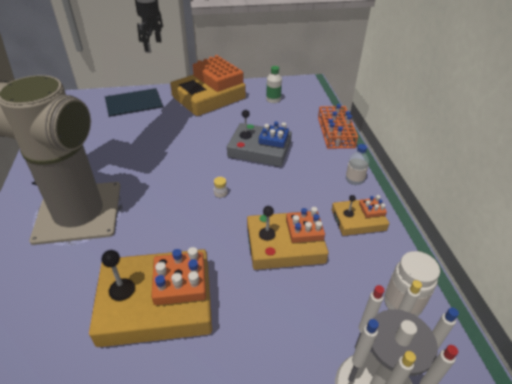

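The middle-sized yellow mixer is in the top view at about (326,173). Its green dot is at (304,190), red at (348,190) and ball at about (331,184). In the side view its ball is at (268,211). Next I'll measure these points.

```bash
cat > h.py <<'E'
import cv2,numpy as np
from scipy.spatial.transform import Rotation as R
def ray(s,p):
    d=np.linalg.inv(s["mtx"])@[p[0],p[1],1]; d=R.from_euler("xyz",s["attitude"],degrees=True).apply([d[0],-d[1],-d[2]])
    return np.array(s["eye"]),d/np.linalg.norm(d)
def plane(s,p,z):
    o,d=ray(s,p); return o+d*(z-o[2])/d[2]
def tri(s1,p1,s2,p2):
    (a,u),(b,v)=ray(s1,p1),ray(s2,p2)
    t=np.linalg.lstsq(np.c_[u,-v],b-a,rcond=None)[0]; P,Q=a+u*t[0],b+v*t[1]; return (P+Q)/2,np.linalg.norm(P-Q)
def blob(s,lo,hi,box):
    x0,y0,x1,y1=box; h=cv2.cvtColor(s["img"],cv2.COLOR_BGR2HSV)[y0:y1,x0:x1]
    m=cv2.inRange(h,np.array(lo),np.array(hi)); n,l,st,c=cv2.connectedComponentsWithStats(m)
    return [(c[i]+[x0,y0],st[i]) for i in range(1,n) if st[i][4]>15]
E
python3 - <<'E'
from bench import vision
from h import *
t=vision.snapshot("top"); s=vision.snapshot("side")
for nm,lo,hi in(("green",(40,80,50),(85,255,255)),("red",(0,170,80),(5,255,255)),("red2",(172,150,80),(180,255,255))):
    for c,st in blob(t,lo,hi,(290,130,362,215)): print(nm,c,st,plane(t,c,57))
for n,im,b in(("t",t,(312,172,345,203)),("s",s,(255,200,285,225))):
    for c,st in blob(im,(0,0,0),(180,255,60),b): print(n,"dark",c,st)
y=[(c,st) for c,st in blob(t,(18,120,80),(32,255,255),(285,125,370,220))]
for c,st in y: print("yel",c,st)
a=np.hstack([cv2.resize(t["img"][130:215,285:370],(400,400)),cv2.resize(s["img"][195:275,240:335],(400,400))])
cv2.imwrite("pics/c.png",a)
E
```

```text
green [304.1884058  189.44927536] [10 55  9 10 69] [ 513.13860929 -154.25771719   57.        ]
red [347.92592593 190.92592593] [54 57  9  9 54] [ 508.6534598  -265.78598535   57.        ]
t dark [327.43497758 188.47085202] [  7   7  18  19 223]
s dark [267.80645161 210.91935484] [ 9  7  9  9 62]
yel [324.14529915 178.68153103] [  11   12   59   73 2691]
```

View pics/c.png

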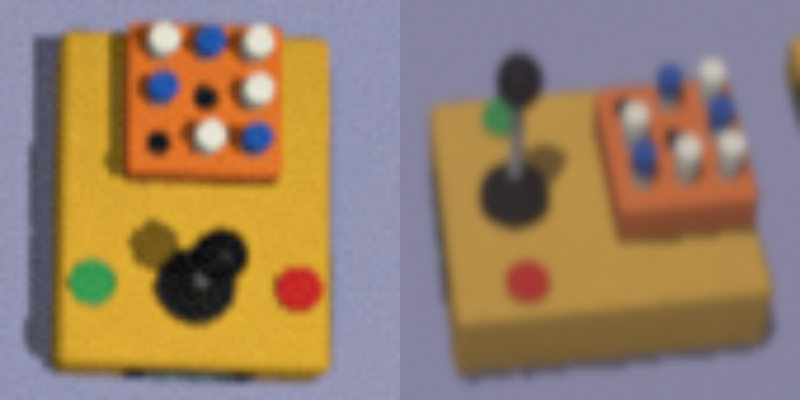

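>>> step_arm:
  targets:
    - [[12, -36, 6, 0, 0, -0.1], [25, -74, 12, 0, 0, -0.2], [38, -112, 18, 0, 0, -0.3], [51, -150, 24, 0, 0, -0.4], [64, -188, 30, 0, 0, -0.5], [77, -226, 37, 0, 0, -0.6], [90, -264, 37, 0, 0, -0.7], [103, -302, 37, 0, 0, -0.8], [116, -340, 37, 0, 0, -0.9], [129, -378, 37, 0, 0, -1.0], [142, -416, 37, 0, 0, -1.1], [155, -454, 37, 0, 0, -1.206]]
  fingers: 1
  newtons: 40

```text
time: 1.2
tool_pos: [391.4, 95.6, 260.5]
tcp_rot: [180.0, -0.0, 87.4]
ft_force: [0.7, 0.2, -0.4]
finger_gap: -0.2
grip_force: 0.0
```

>>> step_arm:
  targets:
    - [[11, -33, 0, 0, 0, 0], [22, -66, 0, 0, 0, 0], [33, -99, 0, 0, 0, 0], [44, -132, 0, 0, 0, 0], [55, -165, 0, 0, 0, 0], [66, -198, 0, 0, 0, 0], [77, -231, 0, 0, 0, 0], [88, -264, 0, 0, 0, 0], [99, -297, 0, 0, 0, 0], [110, -330, 0, 0, 0, 0], [120, -360, 0, 0, 0, 0], [120, -360, 0, 0, 0, 0]]

```text
time: 2.2
tool_pos: [511.4, -267.3, 258.8]
tcp_rot: [-179.9, 0.1, 87.5]
ft_force: [0.6, -0.6, -0.5]
finger_gap: -0.1
grip_force: 0.0
```

```bash
python3 - <<'E'
from bench import r,vision
from h import *
s=vision.snapshot("side");w=vision.snapshot("wrist");t=vision.snapshot("top")
print(r.sense()["tool_pos"], w["eye"],w["attitude"])
b=[c for c,st in blob(s,(0,0,0),(180,255,60),(255,200,285,225))];print(b)
print(tri(s,(267.8,210.9),t,(332,184.2)), plane(s,(267.8,210.9),140))
cv2.imwrite("pics/d.png",np.hstack([w["img"][::1,::1][:,:400],cv2.resize(s["img"][170:290,210:330],(384,384))]))
E
```

```text
[ 510.98801697 -262.43068631  259.76494833] [ 515.3593779  -194.59697732  408.87961151] [-15.79068402   0.15816746  -2.45014864]
[array([267.51470588, 210.79411765])]
(array([ 510.57431966, -211.50426993,  141.10108216]), np.float64(2.1666527628440964)) [ 511.92368869 -210.25075925  140.        ]
```

View pics/d.png

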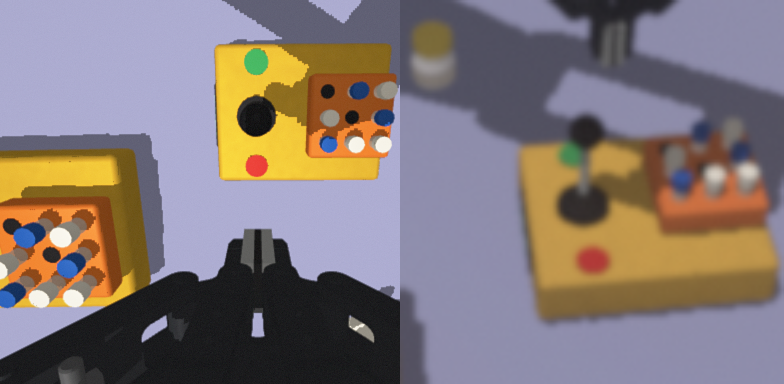

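Ball confirmed at (511,-211,141). In the wrist view the fingers (column 257) line up with the lever (256), on the red side. I'll descend there.

>>> step_arm:
  targets:
    - [[0, 0, -25, 0, 0, 0], [0, 0, -50, 0, 0, 0], [0, 0, -75, 0, 0, 0], [0, 0, -100, 0, 0, 0], [0, 0, -118, 0, 0, 0], [0, 0, -118, 0, 0, 0], [0, 0, -118, 0, 0, 0]]

```text
time: 2.93
tool_pos: [510.6, -261.0, 142.0]
tcp_rot: [-179.9, -0.1, 87.8]
ft_force: [0.8, 0.2, 0.3]
finger_gap: -0.1
grip_force: 0.0
```

>>> step_arm:
  targets:
    - [[0, 8, 0, 0, 0, 0], [0, 16, 0, 0, 0, 0], [0, 24, 0, 0, 0, 0], [0, 30, 0, 0, 0, 0], [0, 36, 0, 0, 0, 0], [0, 42, 0, 0, 0, 0], [0, 48, 0, 0, 0, 0], [0, 54, 0, 0, 0, 0], [0, 59, 0, 0, 0, 0], [0, 63, 0, 0, 0, 0], [0, 63, 0, 0, 0, 0], [0, 63, 0, 0, 0, 0]]

```text
time: 3.93
tool_pos: [511.2, -199.3, 142.3]
tcp_rot: [-180.0, 0.0, 87.7]
ft_force: [-0.1, -1.0, 2.1]
finger_gap: -0.1
grip_force: 1.0
```

```bash
python3 - <<'E'
from bench import r,vision
from h import *
s=vision.snapshot("side");w=vision.snapshot("wrist")
q=r.sense();print(q["tool_pos"],q["ft_force"])
cv2.imwrite("pics/e.png",np.hstack([w["img"][:,:400],cv2.resize(s["img"][170:290,210:330],(384,384))]))
E
```

```text
[ 511.15335125 -199.68935018  142.34935206] [-0.07450274 -0.90654158  2.33160229]
```

View pics/e.png

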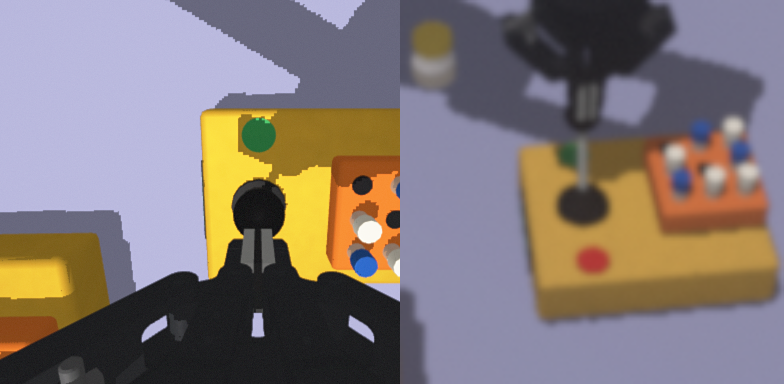

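```bash
python3 - <<'E'
from bench import r,vision
from h import *
s=vision.snapshot("side");w=vision.snapshot("wrist")
q=r.sense();print(q["time"],q["tool_pos"],q["ft_force"])
for a in (0,.1,.2,.3,.4,.5):
    z=55+85*np.cos(a); print(a,-210+85*np.sin(a),z,plane(w,(258,207),z))
for p in((258,229),(245,229),(271,229)): print([plane(w,p,z) for z in(120,)])
# expected side pixel of ball & fingertip
def proj(s,P):
    c=R.from_euler("xyz",s["attitude"],degrees=True).inv().apply(np.array(P)-s["eye"]); u=s["mtx"]@[c[0],-c[1],-c[2]];return u[:2]/u[2]
for a in(0,.2,.436): print(a,proj(s,(512,-210+85*np.sin(a),55+85*np.cos(a))),proj(w,(512,-210+85*np.sin(a),55+85*np.cos(a))))
print(proj(s,(511,-210,120)),proj(w,(511,-188,120)),proj(w,(511,-188,140)))
cv2.imwrite("pics/f.png",np.hstack([cv2.resize(s["img"][195:235,245:285],(400,400),interpolation=cv2.INTER_CUBIC),cv2.resize(w["img"][160:260,208:308],(400,400))]))
E
```

```text
4.1333 [ 511.15756782 -199.75506181  142.35554624] [-0.5198891  -1.52044462  2.26477627]
0 -210.0 140.0 [ 513.13688055 -181.19560868  140.        ]
0.1 -201.5141595850196 139.5753540486322 [ 513.13150034 -181.34047839  139.57535405]
0.2 -193.1131068824198 138.30565911650552 [ 513.11541348 -181.77364003  138.30565912]
0.3 -184.88078243378612 136.20360157567652 [ 513.0887807  -182.49076559  136.20360158]
0.4 -176.8994409037647 133.29018449024522 [ 513.05186811 -183.4846898   133.29018449]
0.5 -169.24882921864275 129.5945177606817 [ 513.00504452 -184.74548168  129.59451776]
[array([ 512.33633682, -201.92148929,  120.        ])]
[array([ 504.55044346, -201.61461266,  120.        ])]
[array([ 520.12144238, -202.22833487,  120.        ])]
0 [267.81182614 210.82371749] [257.99397877 257.19030081]
0.2 [266.51693913 206.45934044] [256.74952792 227.16003722]
0.436 [265.0445048  202.93439372] [255.35600542 189.79463965]
[267.1120317 216.5879323] [254.79335146 207.08985915] [254.4423819  219.42609329]
```

View pics/f.png

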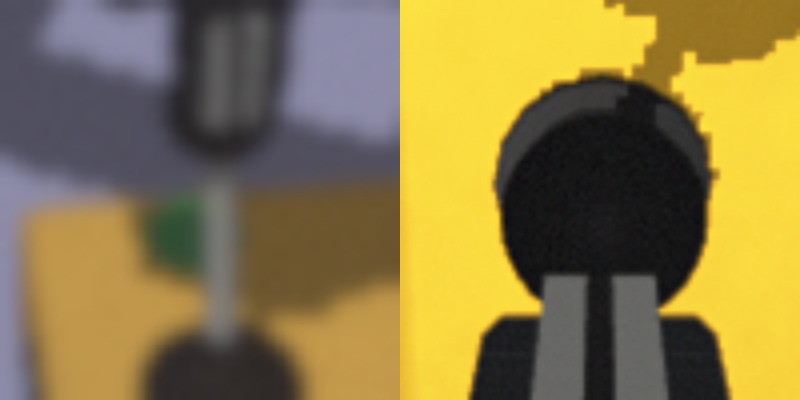

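By the wrist view the tilt is only about 0.31 rad. The upward force shows the fingertips are riding high on the ball. I'll back off, go 18 mm lower and push again, further this time.

>>> step_arm:
  targets:
    - [[0, -8, 0, 0, 0, 0], [0, -16, 0, 0, 0, 0], [0, -24, 0, 0, 0, 0], [0, -32, 0, 0, 0, 0], [0, -42, 0, 0, 0, 0], [0, -52, 0, 0, 0, 0], [0, -63, 0, 0, 0, 0], [0, -63, 0, 0, 0, 0], [0, -63, -9, 0, 0, 0], [0, -63, -18, 0, 0, 0], [0, -63, -18, 0, 0, 0], [0, -63, -18, 0, 0, 0]]

```text
time: 5.13
tool_pos: [510.4, -261.4, 122.7]
tcp_rot: [-179.9, -0.1, 87.7]
ft_force: [-0.4, 0.2, -0.1]
finger_gap: -0.3
grip_force: 0.0
```

>>> step_arm:
  targets:
    - [[0, 8, 0, 0, 0, 0], [0, 16, 0, 0, 0, 0], [0, 24, 0, 0, 0, 0], [0, 30, 0, 0, 0, 0], [0, 36, 0, 0, 0, 0], [0, 42, 0, 0, 0, 0], [0, 48, 0, 0, 0, 0], [0, 54, 0, 0, 0, 0], [0, 59, 0, 0, 0, 0], [0, 64, 0, 0, 0, 0], [0, 64, 0, 0, 0, 0], [0, 64, 0, 0, 0, 0]]

```text
time: 6.13
tool_pos: [511.1, -198.3, 124.4]
tcp_rot: [-180.0, 0.0, 87.7]
ft_force: [-0.7, -2.4, 0.2]
finger_gap: -0.1
grip_force: 1.2
```

```bash
cat > m.py <<'E'
from bench import r,vision
from h import *
import sys
w=vision.snapshot("wrist");s=vision.snapshot("side")
q=r.sense();print(q["time"],q["tool_pos"],q["ft_force"])
def proj(s,P):
    c=R.from_euler("xyz",s["attitude"],degrees=True).inv().apply(np.array(P)-s["eye"]); u=s["mtx"]@[c[0],-c[1],-c[2]];return (u[:2]/u[2]).round(1)
for a in(0,.3,.4,.45,.5): print(a,proj(w,(512,-210+85*np.sin(a),55+85*np.cos(a))))
cv2.imwrite(sys.argv[1],np.hstack([w["img"][:,:400],cv2.resize(s["img"][180:250,230:300],(384,384),interpolation=cv2.INTER_CUBIC)]))
E
python3 m.py pics/g.png
```

```text
6.2333 [ 511.09747082 -198.69386329  124.39086239] [-1.4355956  -2.90024475  0.00320919]
0 [258.3 277.4]
0.3 [256.3 226.7]
0.4 [255.6 209. ]
0.45 [255.3 200.2]
0.5 [255.  191.6]
```

View pics/g.png

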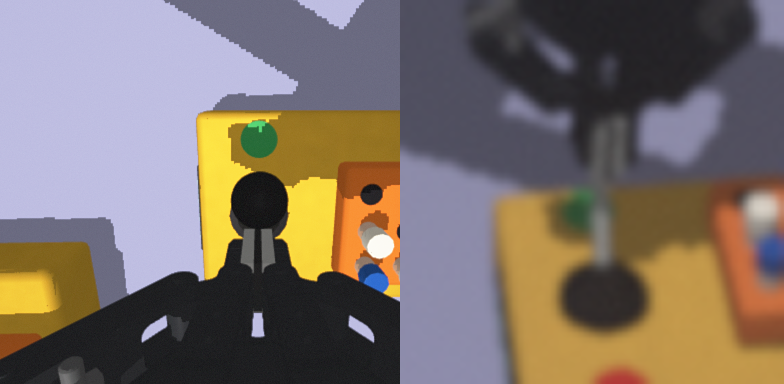

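The ball is now at (259,199) in the wrist view, which gives a tilt of about 0.45 rad. The horizontal force of 2.4–2.9 N fits the spring. Hold, then release.

>>> step_arm:
  targets:
    - [[0, 0, 0, 0, 0, 0], [0, 0, 0, 0, 0, 0], [0, 0, 0, 0, 0, 0], [0, 0, 0, 0, 0, 0], [0, 0, 0, 0, 0, 0], [0, 0, 0, 0, 0, 0], [0, 0, 0, 0, 0, 0], [0, 0, 0, 0, 0, 0], [0, 0, 0, 0, 0, 0], [0, 0, 0, 0, 0, 0], [0, 0, 0, 0, 0, 0], [0, 0, 0, 0, 0, 0]]

```text
time: 7.23
tool_pos: [511.2, -198.5, 124.3]
tcp_rot: [-180.0, -0.0, 87.7]
ft_force: [-2.7, -2.7, 0.2]
finger_gap: 0.1
grip_force: 1.2
```

>>> step_arm:
  targets:
    - [[0, 0, 0, 0, 0, 0], [0, -6, 0, 0, 0, 0], [0, -12, 0, 0, 0, 0], [0, -18, 0, 0, 0, 0], [0, -24, 0, 0, 0, 0], [0, -30, 0, 0, 0, 0], [0, -36, 0, 0, 0, 0], [0, -43, 0, 0, 0, 0], [0, -50, 0, 0, 0, 0], [0, -58, 0, 0, 0, 0], [0, -66, 0, 0, 0, 0], [0, -70, 0, 0, 0, 0]]

```text
time: 8.23
tool_pos: [511.2, -269.8, 124.4]
tcp_rot: [180.0, 0.0, 87.7]
ft_force: [0.3, -1.0, 0.3]
finger_gap: 0.0
grip_force: 0.0
```

>>> step_arm:
  targets:
    - [[0, 0, 10, 0, 0, 0], [0, 0, 30, 0, 0, 0], [0, 0, 55, 0, 0, 0], [0, 0, 80, 0, 0, 0], [0, 0, 105, 0, 0, 0], [0, 0, 125, 0, 0, 0], [0, 0, 130, 0, 0, 0], [0, 0, 130, 0, 0, 0], [0, 0, 130, 0, 0, 0], [0, 0, 130, 0, 0, 0]]

```text
time: 9.07
tool_pos: [510.6, -268.0, 252.6]
tcp_rot: [-179.9, -0.1, 87.7]
ft_force: [-0.4, 0.5, -0.3]
finger_gap: 0.0
grip_force: 0.0
```

```bash
python3 m.py pics/k.png
```

```text
9.1667 [ 510.53644605 -267.9349676   252.45338162] [ 1.10267269 -0.02156722 -0.24780651]
0 [255.6 119. ]
0.3 [254.4  87.3]
0.4 [254.   77.2]
0.45 [253.9  72.4]
0.5 [253.7  67.7]
```

View pics/k.png

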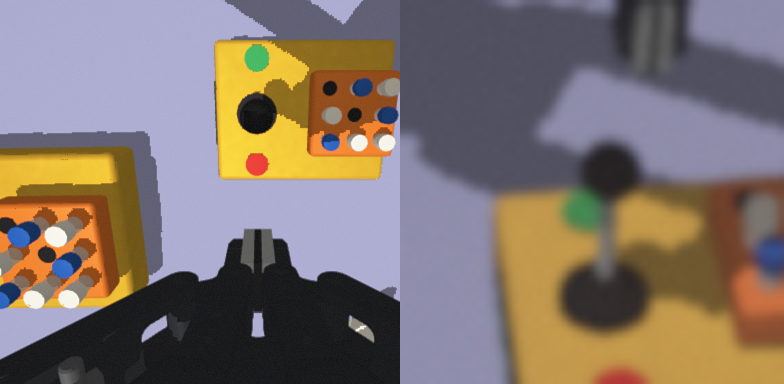

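The lever is upright again (side view same as at the start) and the gripper is clear of it.

```bash
python3 -c "
from bench import r
print(r.hand_in())"
```

```text
the job is handed in; nothing more can be done
None
```

I tilted the yellow mixer's lever about 0.45 rad (26°) towards the green dot and held it there for more than a second. It came back upright and free, the grey lever was not touched, and the job is handed in (no verdict was returned).

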